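# Load the badge-card feeder and hold its pusher back at the mark

### The job

Get the badge-card feeder ready: stand the card cassette on the deck in front of the rail and slide it along onto the rail, fully home so that the detent clicks in. Then pull the sprung pusher towards the feeder's front until its pointer is level with the tooth of the steel mark clip, and keep holding it there with the fingers: you finish while still holding it, without letting go. Leave the other things on the desk where they are.

Things in the scene. Friction and masses are not known exactly. Their poses are not given: they have to be found in the camera images.
- feeder: badge-card feeder, fixed: grey deck 260 (x) x 200 (y), 30 mm high. Origin: centre of its underside; +x from its front edge (robot side) to its rear. Left half (y = +55 mm): T-rail along x. Right half (y = -45 mm): sprung pusher, sliding along x; 64 mm behind it at rest a cover 20 mm tall above the deck.
- rail_nose (a point): round front end of the aluminium T-rail, on the deck surface, feeder x = -30, y = +55 mm. Rail: flange 30 mm wide, its top 12 mm above the deck, on a 14 mm stem; runs 100 mm along +x to the end stop.
- end_stop (a point): foot, on the deck surface, of the front face of the black housing that ends the rail, feeder x = +70, y = +55 mm. Housing: 60 (x) x 100 (y) mm, 62 mm tall above the deck.
- load_spot (a point): point on the deck surface (30 mm above the desk), feeder x = -75, y = +55 mm: free deck in front of the rail. A cassette stood here square to the rail can be pushed along feeder +x, staying on the deck, onto the rail (side play 1.5 mm each way, round nose leads in). It cannot be put on the rail from above. Axes as the feeder's.
- rail_home (a point): point on the deck surface, feeder x = +41.2, y = +55 mm: where the cassette's origin is when home, 116 mm along +x from load_spot; the end stop is then about 1 mm beyond the cassette. Axes as the feeder's.
- detent (a joint): sprung steel roller in a black block (30 x 12 mm, 16 mm tall above the deck) at feeder x = +41, y = +92 mm. Value: how far it is pushed back, m: 0 when out (nothing there, or clicked into the cassette's notch), about 0.0025 while the cassette's side rubs past. Passing it takes about 3 to 10 N along the rail.
- cassette: card cassette, loose, upright on the desk left or right of the feeder: grey box on a black 14 mm foot, 56 (x) x 48 (y) x 75 (z) mm, about 220 g. Origin: centre of its underside. A T-groove runs through the foot along its x; an 11 mm detent notch is mid-way on each y side. Same after a half turn: either end may lead. Grip across y (48 mm), pads 50 mm above its underside to clear the detent block.
- pusher (a joint): travel of the sprung pusher, m: 0 at rest, grows as it is pulled towards the feeder's front (feeder -x), end of travel 0.085. The spring always pulls it back: about 4.2 N at 0, plus 0.7 N per 10 mm. It does not latch.
- pusher_grip (a point): point in the pusher's upright black finger plate, 38 mm above the deck, 17 mm below its top. Plate: 12 mm thick along feeder x, 30 mm wide along y, on a foot 40 mm long, 13 mm high. At rest at feeder x = +30, y = -45 mm. Pinch from above across its thickness (fingers closing along feeder x).
- pointer (a point): tip of the small aluminium pointer on the pusher's right side (feeder -y), 13 mm above the deck; same feeder x as the middle of the finger plate.
- mark: the mark: small steel clip, 24 mm long, with one pointed tooth 7 mm wide and 14 mm tall, fixed on the deck's right edge (feeder y = -92 mm), 30 to 65 mm in front of the resting pointer. Origin: below the tooth, on the deck's surface; axes as the feeder's. The pusher is at the mark when pointer and tooth have the same feeder x.
- notes: bystander, loose: block of plain note paper, 76 x 76 x 50 mm. Origin: centre of its underside.
- stapler: bystander, loose: black desk stapler, 140 x 36 x 55 mm. Origin: centre of its underside.
- mug: bystander, loose: white mug, 80 mm across, 95 mm tall. Origin: centre of its underside.
- tape: bystander, loose: tape dispenser, 150 x 60 x 85 mm. Origin: centre of its underside.
- punch: bystander, loose: two-hole punch, 110 x 120 x 65 mm. Origin: centre of its underside.
- calculator: bystander, loose: flat desk calculator, 140 x 85 x 16 mm. Origin: centre of its underside.
- marker: bystander, loose: thin black marker pen, 160 x 8 x 8 mm. Origin: centre of its underside.
Mind the look-alikes: they are no part of the job. There is more than one size of the cassette; the one meant has the size given above.

How it is judged:
On the way, in this order (a step that is already met when the one before it is completed fails the run):
1. the cassette is home on the rail with the detent in its notch, and let go (x of cassette in the frame of rail_home between -0.0035 and 0.0035 m and y of cassette in the frame of rail_home between -0.004 and 0.004 m and z of cassette in the frame of rail_home between -0.004 and 0.004 m and angle between the x axis of cassette and the x axis of feeder, either way round below 0.12 rad and angle between cassette's own z axis and vertical below 0.1 rad and value of joint detent below 0.0015 m and contact force between cassette and the arm below 0.3 N and contact force between cassette and the fingers below 0.3 N), for 0.2 s.
2. the fingers hold the pusher at the mark (x of pointer in the frame of mark between -0.005 and 0.005 m and contact force between pusher and the fingers above 2 N), for 0.5 s.
At the end, for the whole second after the job is handed in: The pusher's pointer is within 5 mm of the mark clip's tooth along the feeder and still, held by the fingers (over 2 N of contact) and by no other thing; the cassette stands untouched on the rail within 3.5 mm of home along the rail, square to it, with the detent roller in its notch (all of step 2 and velocity of joint pusher between -0.01 and 0.01 m/s and contact force between pusher and cassette below 0.2 N and contact force between pusher and notes below 0.2 N and contact force between pusher and stapler below 0.2 N and contact force between pusher and mug below 0.2 N and contact force between pusher and tape below 0.2 N and contact force between pusher and punch below 0.2 N and contact force between pusher and calculator below 0.2 N and contact force between pusher and marker below 0.2 N and x of cassette in the frame of rail_home between -0.0035 and 0.0035 m and y of cassette in the frame of rail_home between -0.004 and 0.004 m and z of cassette in the frame of rail_home between -0.004 and 0.004 m and angle between the x axis of cassette and the x axis of feeder, either way round below 0.12 rad and angle between cassette's own z axis and vertical below 0.1 rad and value of joint detent below 0.0015 m and linear speed of cassette below 0.02 m/s and contact force between cassette and the fingers below 0.3 N); the arm keeps its last pose, push and grip.
It fails at once if another thing on the desk is moved more than 40 mm (distance of any of notes, stapler, mug, tape, punch, calculator, marker from where it was at the start of the episode above 0.04 m).
It also fails if it takes over 61 s, if anything falls off the work surface, if the arm or the gripper's body presses on something with over 40 N, if the wrist force passes 120 N, or if a joint passes its speed limit or range.

### The arm

A 6-joint arm with a two-finger parallel gripper is mounted at the origin on the work surface. World frame = base frame: x ahead of the robot, y to its left, z up, the work surface at z = 0. Lengths are in m, angles in rad, forces in N, time in s.
With the tool pointing down it reaches from about 0.425 to 0.95 m from the base axis. Payload 3.5 kg.
Tool frame: the origin (TCP) lies on the centre line of the jaws, within the pads' length; the fingertips stand 19 mm ahead of it and the grasp point (between the pads) is the TCP; z points along the fingers, y is the line along which they close (so a half turn about z gives the same grasp; the last joint's range is limited). The gripper opens to 85 mm and grips with 20 to 120 N. Pads are 22 mm wide; open, the fingers measure 114 mm over their backs; the gripper's body (76 mm by 85 mm) begins 54 mm behind the grasp point. The pads swing forward as they close: fully open they stand 13 mm farther back than shut.
Start: joints at [-1.42, 0.286, 1.577, -0, 1.279, -0.15], TCP at [0.2, -0.645, 0.224] pointing down, gripper open.
Joint ranges: [-2.77, 2.77], [-0.9, 2.22], [0.21, 2.48], [-1.53, 4.67], [0.24, 2.81], [-2.84, 2.84]. Speed limits (rad/s): [2.79, 2.79, 3.14, 3.14, 3.14, 3.14].

### API

Orientations are given as a unit quaternion [x, y, z, w].
In Python, from plant import ctrl, imaging gives the robot as it stands. The module is installed in compiled form; this text tells all that it offers.
- The arm moves only by the shell command python3 -m handwheel 'ROWS' [OPENING] [FORCE]. ROWS is JSON, one flat list of numbers, 6 for each row, row after row: the shift along the world's x, y, z in units of 150 mm (1.0 is 150 mm), then the turn, a rotation vector about the world's x, y, z in units of 90 degrees (1.0 is 90 degrees). In form: [tx, ty, tz, rx, ry, rz, tx, ty, tz, rx, ry, rz, ...]. A call has 1 to 5 rows; each row shifts and turns the commanded pose from where the row before left it; what a row does not reach is not made up. A row lasts 1/12 s, in which the tool goes at most 41.7 mm and 7.16 degrees, less where a joint would pass 70% of its speed; a pose out of reach is approached as far as the arm can. A call with a number of a shift or a turn outside -1 to 1 is refused whole. A call with a gripper value outside its range is refused whole. OPENING is the opening, from 0 (shut) to 1 (fully open), set as the call begins (- or left out, the last holds). The fingers move at their own pace and stop on an object; FORCE is the grip in N (left out, the last holds). Time passes only in rows, so rows that do not move let the fingers close. It gives the time, the measured TCP pose, the force, the opening and the grip force at its end, in the units of the state.
- ctrl.get_state(): the state, without advancing time (a new reading comes with each control period).
- imaging.read_camera(name): name is "side" or "top" or "wrist"; returns (picture, depth): 400x640x3 uint8, blue, green, red; 400x640 float32, m along the optical axis (not along the pixel's ray), 0 where there is no reading.
- imaging.get_calibration(name): a dict with "fovy" (degrees; the focal length in pixels is half the picture's height over the tangent of half this angle, whatever the lens; pixels are square), "cx", "cy" (the principal point, pixels), "R" (3x3) and "t" (3): a world point X has camera coordinates R X + t. Camera axes: x right, y down, z forward; pixel columns grow to the right and rows downward; lengths in m; the calibration is good to about 2 mm. A picture is of the moment at which its call begins: read the wrist's pose just before it. get_calibration takes no time and is no camera call; for the wrist camera it gives the pose at the moment of the call.
- ctrl.sign_off(): hands the job in; it is judged then, once.
The state is a dict: "time": time; "qpos": joint angles; "dq": joint speeds; "joint_efforts": joint torques, N m; "eef_pos": TCP position; "tcp_rot": TCP orientation; "contact_force": force on the tool from outside, world axes, zero at the start; "wrist_torque": the same for the moment, N m; "opening": opening from 0.0 (shut) to 1.0 (fully open); "finger_force": force on a finger pad.
Only numpy, scipy, OpenCV 4.12 (cv2) and the standard library are available. Lean on these libraries where they do the work, as an engineer would, in place of code of your own. Each camera call takes 0.05 s, during which the arm holds its last target. There are 200 camera calls.

## Working session

There is one attempt and no reset: what is moved stays moved. The work goes in short steps, Python scripts to look and compute and a shell command to move; the robot and the scene stay as the last step left them, time stands still between calls to the robot, and variables do not carry over. Pictures are saved under pics/ and viewed, at most 10 in all, crops included, and the job is handed in when it is done.

```bash
mkdir -p pics; cat > h.py <<'E'
import numpy as np, cv2
from plant import ctrl, imaging
def shot(name):
    c=imaging.get_calibration(name); p,d=imaging.read_camera(name); return p,d,c
def cloud(d,c):
    f=d.shape[0]/2/np.tan(np.radians(c["fovy"])/2)
    v,u=np.mgrid[:d.shape[0],:d.shape[1]]
    P=np.stack([(u-c["cx"])/f*d,(v-c["cy"])/f*d,d],-1)
    X=(P-np.array(c["t"]))@np.array(c["R"]); X[d<=0]=np.nan; return X
E
python3 - <<'E'
from h import *
for n in("top","side"):
    p,d,c=shot(n); cv2.imwrite(f"pics/{n}0.png",p); np.savez(f"{n}0.npz",p=p,X=cloud(d,c))
    print(n,c["fovy"],c["cx"],c["cy"],np.round(c["R"],3).tolist(),np.round(c["t"],3))
print(ctrl.get_state())
E
```

```text
top 56.10151601410057 326.91503850898425 196.37473888418378 [[-0.029, -0.999, -0.021], [-0.983, 0.033, -0.182], [0.183, 0.015, -0.983]] [0.075 0.58  0.925]
side 53.55552198824784 322.0333440734779 201.52397743816994 [[-0.933, -0.359, -0.013], [-0.249, 0.675, -0.695], [0.258, -0.645, -0.719]] [0.532 0.178 1.039]
{'time': 0.1, 'qpos': array([-1.42000089e+00,  2.87067064e-01,  1.57804498e+00,  4.80469454e-05,
        1.27863865e+00, -1.50011374e-01]), 'dq': array([-0.00032891, -0.00123946, -0.00235223, -0.00020238,  0.00062323,
        0.00029378]), 'joint_efforts': array([ 9.26546927e-04, -4.07294655e+01, -2.93697488e+01, -1.46601615e-04,
        3.42004590e-03,  3.32817997e-06]), 'eef_pos': array([ 0.19993411, -0.64405857,  0.22278443]), 'tcp_rot': array([ 9.88711178e-01,  1.49830043e-01,  2.25749776e-05, -1.07903294e-03]), 'contact_force': array([ 0.13779884, -0.35464194, -0.41269784]), 'wrist_torque': array([-0.0462572 ,  0.03700847,  0.02181545]), 'finger_force': 0.0, 'opening': 0.9946916782914437}
```

View pics/top0.png

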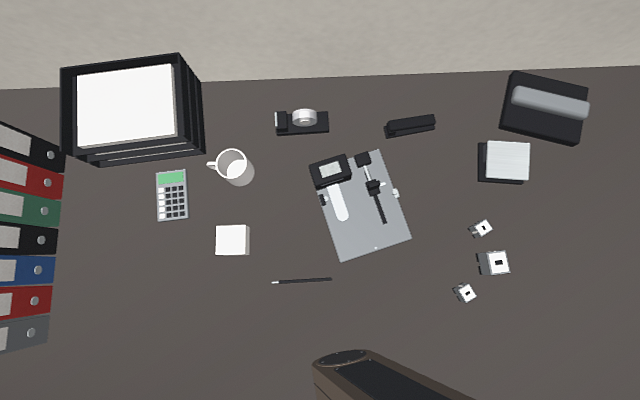

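View pics/side0.png

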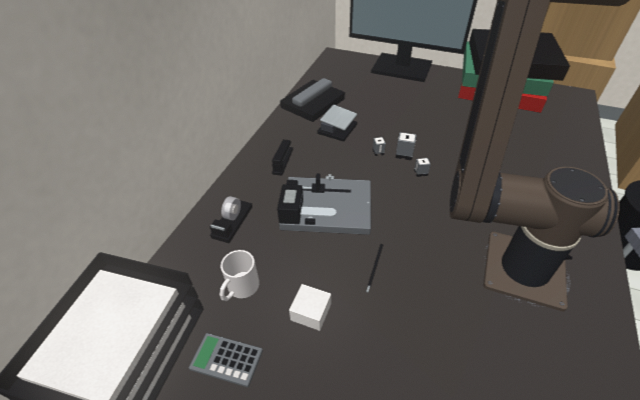

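The top view shows the feeder deck at about (362,205), its front edge facing the bottom of the picture, with the mark clip near (395,193). Three cassette look-alikes are at (481,228), (495,263) and (465,293). I'll measure them next.

```bash
python3 - <<'E'
from h import *
z=np.load("top0.npz");X=z["X"];p=z["p"]
m=(abs(X[...,2]-.03)<.006); m[:140]=0;m[270:]=0;m[:,:305]=0;m[:,420:]=0
n,l,s,_=cv2.connectedComponentsWithStats(cv2.morphologyEx(m.astype(np.uint8),cv2.MORPH_OPEN,np.ones((3,3))))
k=1+np.argmax(s[1:,4]); Q=X[l==k]
r=cv2.minAreaRect((Q[:,:2]*1000).astype(np.float32)); print("deck",r,cv2.boxPoints(r).round(1).tolist(),np.median(Q[:,2]))
for (u,v) in((481,228),(495,263),(465,293)):
    W=X[v-22:v+22,u-24:u+24].reshape(-1,3); zz=W[:,2]; 
    zt=np.nanpercentile(zz[zz>.02],80) ; T=W[abs(zz-zt)<.004]
    r=cv2.minAreaRect((T[:,:2]*1000).astype(np.float32)); print((u,v),"ztop",zt,len(T),r)
    A=W[zz>.008]; print("  all",cv2.minAreaRect((A[:,:2]*1000).astype(np.float32)), "foot")
c1=cv2.resize(p[140:270,300:420],None,fx=4,fy=4,interpolation=cv2.INTER_CUBIC)
c2=cv2.resize(p[210:310,445:520],None,fx=4,fy=4,interpolation=cv2.INTER_CUBIC)
o=np.zeros((520,790,3),np.uint8);o[:,:480]=c1;o[:400,485:785]=c2;cv2.imwrite("pics/crop1.png",o)
E
```

```text
deck ((564.4837646484375, -29.987960815429688), (259.4783935546875, 202.1105194091797), 16.760292053222656) [[411.1000061035156, 29.399999618530273], [469.3999938964844, -164.1999969482422], [717.9000244140625, -89.30000305175781], [659.5999755859375, 104.19999694824219]] 0.030365943971426366
(481, 228) ztop 0.05227102349238743 187 ((488.98541259765625, -338.2562561035156), (32.19167709350586, 37.69107437133789), 30.742721557617188)
  all ((488.8537292480469, -337.83807373046875), (32.52667999267578, 38.69416046142578), 30.329225540161133) foot
(495, 263) ztop 0.07743668374198025 447 ((400.8402099609375, -355.20379638671875), (55.66147994995117, 49.258670806884766), 5.322439670562744)
  all ((400.8594665527344, -355.1539306640625), (57.23015213012695, 49.204158782958984), 5.128040313720703) foot
(465, 293) ztop 0.052227847391751014 203 ((342.1306457519531, -305.90362548828125), (38.056671142578125, 88.74522399902344), 30.05572509765625)
  all ((342.34881591796875, -305.6870422363281), (38.93889236450195, 88.5558090209961), 29.51214027404785) foot
```

View pics/crop1.png

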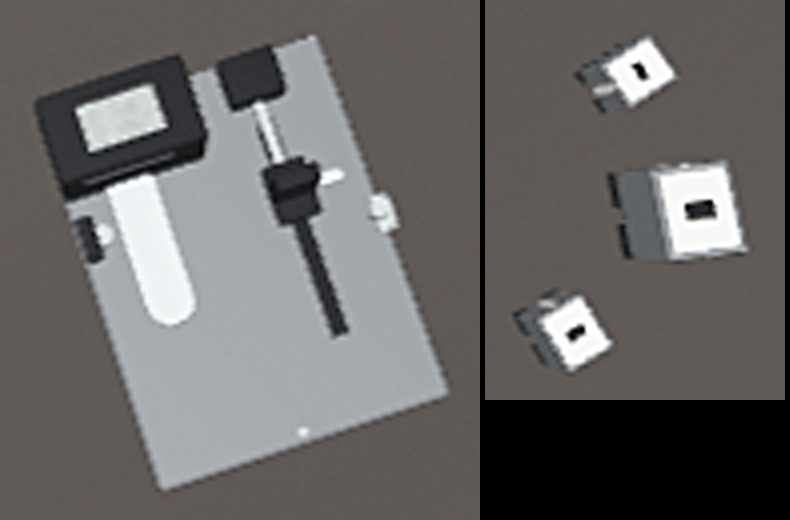

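The right cassette is the middle one at (495,263): 56 x 49 mm, top at about 0.077 m, centred at (401,-355) mm with yaw of about 5.2°. The other two are smaller. The feeder is centred at (564.5,-30) mm with yaw of about 16.8°. In the crop, the pusher is near (293,190) and the clip near (384,212). I'll move over the cassette now.

```bash
python3 -m handwheel '[0.134,0.193,-0.035,0,0,-0.0133,0.134,0.193,-0.035,0,0,-0.0133,0.134,0.193,-0.035,0,0,-0.0133,0.134,0.193,-0.035,0,0,-0.0133,0.134,0.193,-0.035,0,0,-0.0133]' 1 50
python3 -m handwheel '[0.134,0.193,-0.035,0,0,-0.0133,0.134,0.193,-0.035,0,0,-0.0133,0.134,0.193,-0.035,0,0,-0.0133,0.134,0.193,-0.035,0,0,-0.0133,0.134,0.193,-0.035,0,0,-0.0133]'
python3 -m handwheel '[0,0,0,0,0,0]'
python3 - <<'E'
from h import *
s=ctrl.get_state();print(s["eef_pos"],s["tcp_rot"],s["qpos"])
p,d,c=shot("wrist"); X=cloud(d,c); cv2.imwrite("pics/w1.png",p); np.savez("w1.npz",p=p,X=X)
A=X[(abs(X[...,2]-.076)<.005)&(abs(X[...,0]-.401)<.06)&(abs(X[...,1]+.355)<.06)]
print(len(A),np.median(A[:,2]),cv2.minAreaRect((A[:,:2]*1000).astype(np.float32)))
E
```

```text
time: 0.52
eef_pos: [0.301, -0.4982, 0.1969]
tcp_rot: [0.995, 0.097, -0.0, -0.001]
contact_force: [0.5, -0.3, 0.1]
opening: 0.999
finger_force: 0.0
time: 0.93
eef_pos: [0.4015, -0.3534, 0.1709]
tcp_rot: [0.999, 0.045, -0.0, -0.0]
contact_force: [0.6, -0.8, 0.2]
opening: 1.0
finger_force: 0.0
time: 1.02
eef_pos: [0.4027, -0.3496, 0.1695]
tcp_rot: [0.999, 0.048, -0.001, -0.003]
contact_force: [-0.0, 0.8, 0.0]
opening: 1.0
finger_force: 0.0
[ 0.40266337 -0.34958225  0.16947894] [ 9.98834857e-01  4.81885980e-02 -5.02367919e-04 -2.55622406e-03] [-0.90636583  0.02879352  1.97133408  0.00234285  1.14621889  0.56704546]
2974 0.07424255118644837 ((400.7392883300781, -355.6421813964844), (55.37479782104492, 47.947818756103516), 5.923776149749756)
```

View pics/w1.png

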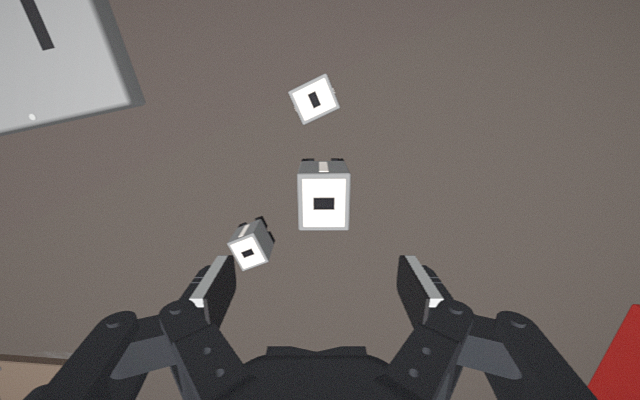

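The wrist view shows the target cassette at (323,203), square to the fingers, with the small one at (250,245) close to the left finger. I'll let the arm settle, then descend.

```bash
python3 -m handwheel '[0,0,-0.15,0,0,0,0,0,-0.15,0,0,0,0,0,0,0,0,0,0,0,0,0,0,0]'
```

```text
time: 1.4
eef_pos: [0.3998, -0.3551, 0.1253]
tcp_rot: [0.999, 0.045, -0.001, -0.001]
contact_force: [0.7, -0.7, -0.4]
opening: 1.003
finger_force: 0.0
```

```bash
python3 -m handwheel '[0,0,-0.15,0,0,0,0,0,-0.15,0,0,0,0,0,-0.15,0,0,0,0,0,-0.05,0,0,0,0,0,0,0,0,0]'
python3 -m handwheel '[0,0,0,0,0,0,0,0,0,0,0,0,0,0,0,0,0,0,0,0,0,0,0,0,0,0,0,0,0,0]' 0 50
python3 -m handwheel '[0,0,0,0,0,0,0,0,0,0,0,0]'
```

```text
time: 1.82
eef_pos: [0.4001, -0.355, 0.0506]
tcp_rot: [0.999, 0.046, -0.001, -0.001]
contact_force: [0.7, 0.0, 0.3]
opening: 1.002
finger_force: 0.0
time: 2.23
eef_pos: [0.402, -0.3562, 0.0537]
tcp_rot: [0.999, 0.046, 0.001, 0.001]
contact_force: [-0.9, 2.0, 5.9]
opening: 0.547
finger_force: 52.5
time: 2.4
eef_pos: [0.402, -0.3562, 0.0537]
tcp_rot: [0.999, 0.046, 0.001, 0.001]
contact_force: [-1.1, 1.2, 5.6]
opening: 0.542
finger_force: 52.5
```

```bash
python3 -m handwheel '[0,0,0.13,0,0,0,0,0,0.2,0,0,0,0,0,0.2,0,0,0,0,0,0,0,0,0,0,0,0,0,0,0]'
python3 - <<'E'
from h import *
z=np.load("top0.npz");X=z["X"];p=z["p"].astype(int)
a=np.radians(16.76);R=np.array([[np.cos(a),-np.sin(a)],[np.sin(a),np.cos(a)]])
F=(X[...,:2]*1000-[564.5,-30])@R; Z=X[...,2]
m=(p.min(-1)>185)&(abs(F[...,1]-55)<30)&(F[...,0]>-50)&(F[...,0]<60)
Q=F[m];print("rail n",m.sum(),"z",np.median(Z[m]),"x",Q[:,0].min(),Q[:,0].max())
for lo in range(-20,60,20):
    k=Q[(Q[:,0]>lo)&(Q[:,0]<lo+20)];print(lo,k[:,1].min().round(1),k[:,1].max().round(1),k[:,1].mean().round(2))
# deck edges by gradient-free fit: deck-height pixels boundary lines
m=(abs(Z-.03)<.006)&(abs(F[...,0])<125)&(abs(F[...,1])<115)
for nm,s in(("left",1),("right",-1)):
    pts=[]
    for lo in range(-120,60 if s==1 else 110,8):
        k=F[m&(F[...,0]>lo)&(F[...,0]<lo+8)]; pts.append((lo+4,s*(s*k[:,1]).max()))
    pts=np.array(pts);print(nm,np.polyfit(pts[:,0],pts[:,1],1))
m=(p.min(-1)>150)&(F[...,1]<-72)&(F[...,1]>-115)&(abs(F[...,0])<60)
print("mark",F[m].mean(0),F[m].min(0),F[m].max(0),Z[m].max())
m=(p.min(-1)>150)&(F[...,1]<-55)&(F[...,1]>-80)&(abs(F[...,0])<60);print("pointer",F[m].mean(0),F[m].min(0),F[m].max(0),m.sum())
m=(Z>.07)&(abs(F[...,1]+45)<30)&(abs(F[...,0]-30)<30);print("plate",F[m].mean(0),F[m].min(0),F[m].max(0),m.sum())
E
```

```text
time: 2.82
eef_pos: [0.4019, -0.3562, 0.133]
tcp_rot: [0.999, 0.046, 0.001, 0.002]
contact_force: [-0.8, 0.1, -2.6]
opening: 0.547
finger_force: 52.7
rail n 429 z 0.04187194699042094 x -29.35126024008216 59.953290551553614
-20 38.0 71.4 55.18
0 37.8 71.3 54.84
20 37.5 84.4 56.62
40 37.2 83.6 57.01
left [-1.62782043e-03  1.00896687e+02]
right [-3.78576650e-03 -9.80973668e+01]
mark [ -1.03442461 -85.56982549] [ -59.25507902 -113.14264711] [ 59.61407838 -72.00812239] 0.04585478986820689
pointer [ -7.2526508  -68.52723366] [-59.61027452 -79.99775151] [ 59.92105457 -55.16722846] 351
plate [ 28.87629304 -42.76398353] [ 23.63276509 -58.09190741] [ 35.30985416 -28.66348127] 65
```

```bash
python3 -m handwheel '[0.05,0.238,0,0,0,0.0126,0.05,0.238,0,0,0,0.0126,0.05,0.238,0,0,0,0.0126,0.05,0.238,0,0,0,0.0126,0.05,0.238,0,0,0,0.0126]'
python3 -m handwheel '[0.05,0.238,0,0,0,0.0126,0.05,0.238,0,0,0,0.0126,0.05,0.238,0,0,0,0.0126,0.05,0.238,0,0,0,0.0126,0.05,0.238,0,0,0,0.0126]'
python3 -m handwheel '[0,0,0,0,0,0,0,0,0,0,0,0,0,0,0,0,0,0]'
python3 - <<'E'
from h import *
s=ctrl.get_state();print(s["eef_pos"],s["tcp_rot"])
p,d,c=shot("wrist"); X=cloud(d,c); cv2.imwrite("pics/w2.png",p); np.savez("w2.npz",p=p,X=X)
p,d,c=shot("top"); cv2.imwrite("pics/top1.png",p); np.savez("top1.npz",p=p,X=cloud(d,c))
E
```

```text
time: 3.23
eef_pos: [0.437, -0.1741, 0.1285]
tcp_rot: [0.995, 0.095, -0.002, -0.001]
contact_force: [0.7, -0.2, -2.6]
opening: 0.552
finger_force: 52.8
time: 3.65
eef_pos: [0.4743, 0.004, 0.1286]
tcp_rot: [0.989, 0.145, -0.002, -0.001]
contact_force: [1.1, -0.1, -2.6]
opening: 0.545
finger_force: 52.8
time: 3.9
eef_pos: [0.4747, 0.0021, 0.1292]
tcp_rot: [0.989, 0.145, -0.002, -0.0]
contact_force: [0.2, 0.1, -2.7]
opening: 0.548
finger_force: 53.0
[0.47470339 0.00209392 0.12917483] [ 9.89448857e-01  1.44871907e-01 -1.72326104e-03 -3.45323001e-04]
```

View pics/w2.png

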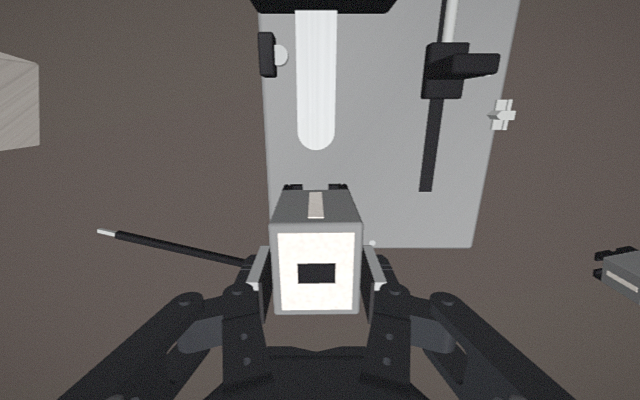

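The wrist view shows the cassette centred in the fingers. The rail is ahead of it (nose at (316,150)), the detent block is at (268,55), the pusher at (445,70) and the clip tooth near (502,115). Now I'll measure rail line, cassette and tooth from this one image.

```bash
python3 - <<'E'
from h import *
z=np.load("w2.npz");X=z["X"];p=z["p"].astype(int);Z=X[...,2]
a=np.radians(16.76);R=np.array([[np.cos(a),-np.sin(a)],[np.sin(a),np.cos(a)]])
F=(X[...,:2]*1000-[564.5,-30])@R
br=p.min(-1)
# rail
def fit(pts):pts=np.array(pts);return np.polyfit(pts[:,0],pts[:,1],1).round(4)
pl,pr=[],[]
for v in range(15,135,4):
    r=[u for u in range(285,345) if br[v,u]>200 and abs(Z[v,u]-.042)<.006]
    if r: pl.append(F[v,r[0]]);pr.append(F[v,r[-1]])
print("rail L",fit(pl),"R",fit(pr),np.mean(pl,0),np.mean(pr,0))
m=np.zeros_like(br,bool);m[100:155,285:345]=1;m&=(br>200)&(abs(Z-.042)<.006);print("rail nose x",F[m][:,0].min(),"z",np.median(Z[m]))
# deck edges
L,Rr,fr=[],[],[]
for v in range(90,235,5):
    r=[u for u in range(250,520) if abs(Z[v,u]-.03)<.005]
    L.append(F[v,r[0]]);Rr.append(F[v,r[-1]])
for u in range(380,465,5):
    r=[v for v in range(200,270) if abs(Z[v,u]-.03)<.005]; fr.append(F[r[-1],u])
print("deck L",fit(L),np.mean(L,0),"R",fit(Rr),np.mean(Rr,0)); fr=np.array(fr);print("front",np.polyfit(fr[:,1],fr[:,0],1),fr.mean(0))
# cassette top
m=np.zeros_like(br,bool);m[215:325,265:370]=1;m&=(Z>.13);k=F[m]
zt=np.median(Z[m]);m&=abs(Z-zt)<.004;k=F[m].astype(np.float32);print("cass top z",zt,cv2.minAreaRect(k))
# tooth & pointer
m=np.zeros_like(br,bool);m[90:140,480:525]=1
q=m&(Z>.034);print("clip",F[q].mean(0),F[q].min(0),F[q].max(0))
q=m&(Z>.041);print("tooth hi",F[q].mean(0),F[q].min(0),F[q].max(0),Z[q].max(),q.sum())
m=np.zeros_like(br,bool);m[30:110,400:510]=1;q=m&(Z>.078);print("plate",F[q].mean(0),F[q].min(0),F[q].max(0),Z[q].max(),q.sum())
s=ctrl.get_state();print("tcp F",(s["eef_pos"][:2]*1000-[564.5,-30])@R)
E
```

```text
rail L [1.79000e-02 7.18547e+01] R [-3.50000e-03  4.26664e+01] [27.04355909 72.34013629] [27.03925751 42.57163422]
rail nose x -30.29931250948824 z 0.04077690502382751
deck L [  0.3946 109.4286] [-43.59987722  92.22550467] R [-2.04000e-02 -9.75296e+01] [-43.78711959 -96.63684446]
front [-1.37558039e-03 -1.28434105e+02] [-128.371013   -45.8657515]
cass top z 0.149767075885065 ((-78.1458740234375, 56.14564514160156), (53.88995361328125, 56.978607177734375), 89.83638763427734)
clip [ -3.04496077 -93.73444955] [ -14.65585031 -101.90187134] [  8.20818507 -86.06576584]
tooth hi [ -3.14797193 -93.73873587] [  -6.27420622 -101.22290083] [ -0.09250971 -86.14218221] 0.04474306833044984 155
plate [ 28.95003823 -41.42648817] [ 23.04882507 -57.53297054] [ 35.29720648 -27.20096491] 0.08578700895386702 1086
tcp F [-76.50901443  55.46052012]
```

```bash
python3 -m handwheel '[0,0.005,-0.1,0,0,0,0,0,-0.1,0,0,0,0,0,-0.09,0,0,0,0,0,0,0,0,0,0,0,0,0,0,0]'
python3 -m handwheel '[0,0,-0.01,0,0,0,0,0,0,0,0,0]'; python3 -m handwheel '[0,0,-0.01,0,0,0,0,0,0,0,0,0]'
python3 - <<'E'
from h import *
s=ctrl.get_state();print(s["eef_pos"],s["contact_force"],s["wrist_torque"])
E
```

```text
time: 4.42
eef_pos: [0.4752, 0.0016, 0.0868]
tcp_rot: [0.99, 0.143, -0.001, -0.0]
contact_force: [-0.9, -0.5, -2.3]
opening: 0.546
finger_force: 53.0
time: 4.58
eef_pos: [0.4766, 0.002, 0.0868]
tcp_rot: [0.99, 0.144, 0.001, 0.0]
contact_force: [0.2, -0.2, -3.3]
opening: 0.544
finger_force: 53.0
time: 4.75
eef_pos: [0.4763, 0.0024, 0.085]
tcp_rot: [0.99, 0.144, 0.0, 0.0]
contact_force: [-0.6, 0.6, -3.1]
opening: 0.546
finger_force: 53.0
[0.47630328 0.00243581 0.08498302] [-0.6017506   0.61021235 -3.09767478] [-0.01448357 -0.01776747  0.03012616]
```

```bash
python3 -m handwheel '[0,0,-0.01,0,0,0,0,0,0,0,0,0]'; python3 -m handwheel '[0,0,-0.01,0,0,0,0,0,0,0,0,0]'
```

```text
time: 4.92
eef_pos: [0.4765, 0.0025, 0.0838]
tcp_rot: [0.99, 0.144, 0.0, 0.0]
contact_force: [-2.2, -1.0, 1.6]
opening: 0.547
finger_force: 53.5
time: 5.08
eef_pos: [0.4767, 0.0026, 0.0838]
tcp_rot: [0.989, 0.145, 0.0, 0.0]
contact_force: [-5.0, 1.0, 9.5]
opening: 0.55
finger_force: 54.4
```

```bash
python3 -m handwheel '[0,0,0.005,0,0,0,0.032,0.0096,0,0,0,0,0.032,0.0096,0,0,0,0,0.032,0.0096,0,0,0,0,0,0,0,0,0,0]'; python3 -m handwheel '[0.032,0.0096,0,0,0,0,0.032,0.0096,0,0,0,0,0,0,0,0,0,0]'; python3 -m handwheel '[0.032,0.0096,0,0,0,0,0.032,0.0096,0,0,0,0,0,0,0,0,0,0]'
```

```text
time: 5.5
eef_pos: [0.4918, 0.0065, 0.0844]
tcp_rot: [0.989, 0.145, 0.001, 0.001]
contact_force: [-4.4, -1.8, 10.0]
opening: 0.547
finger_force: 54.9
time: 5.75
eef_pos: [0.5016, 0.0092, 0.0849]
tcp_rot: [0.989, 0.145, 0.001, 0.001]
contact_force: [-4.9, -1.6, 11.7]
opening: 0.55
finger_force: 55.3
time: 6.0
eef_pos: [0.5114, 0.0121, 0.0852]
tcp_rot: [0.989, 0.145, 0.001, 0.001]
contact_force: [-5.7, -1.8, 11.9]
opening: 0.548
finger_force: 55.6
```

```bash
python3 -m handwheel '[0,0,0.006,0,0,0,0.064,0.0192,0,0,0,0,0.064,0.0192,0,0,0,0,0,0,0,0,0,0]'; python3 -m handwheel '[0.064,0.0192,0,0,0,0,0.064,0.0192,0,0,0,0,0.064,0.0192,0,0,0,0,0,0,0,0,0,0]'
```

```text
time: 6.33
eef_pos: [0.5314, 0.018, 0.086]
tcp_rot: [0.989, 0.145, 0.002, 0.001]
contact_force: [-2.7, -0.7, 9.5]
opening: 0.546
finger_force: 56.1
time: 6.67
eef_pos: [0.5509, 0.0247, 0.0837]
tcp_rot: [0.989, 0.146, -0.012, 0.001]
contact_force: [-22.7, -8.2, 19.9]
opening: 0.548
finger_force: 56.6
```

```bash
python3 - <<'E'
from h import *
s=ctrl.get_state();print(s["eef_pos"],s["tcp_rot"],s["contact_force"],s["wrist_torque"])
p,d,c=shot("wrist"); np.savez("w3.npz",p=p,X=cloud(d,c))
q,d,c=shot("side"); np.savez("s3.npz",p=q,X=cloud(d,c))
o=np.zeros((600,760,3),np.uint8); o[:320,:512]=cv2.resize(p,(512,320)); o[320:600,:480]=cv2.resize(q[165:235,265:385],(480,280),interpolation=cv2.INTER_CUBIC)
cv2.imwrite("pics/c3.png",o)
s=ctrl.get_state();print(s["eef_pos"],s["tcp_rot"],s["contact_force"],s["wrist_torque"])
E
```

```text
[0.5509197  0.02469052 0.08367852] [ 0.98917487  0.14621206 -0.01237788  0.00137733] [-22.65413987  -8.2491206   19.94805417] [-1.84527077  4.23576947 -0.09956024]
[0.55112584 0.02480568 0.08367117] [ 0.98910745  0.1467771  -0.01100796  0.00132888] [-20.41830885  -7.67388701  18.79031383] [-1.58079308  3.89292849  0.15997892]
```

View pics/c3.png

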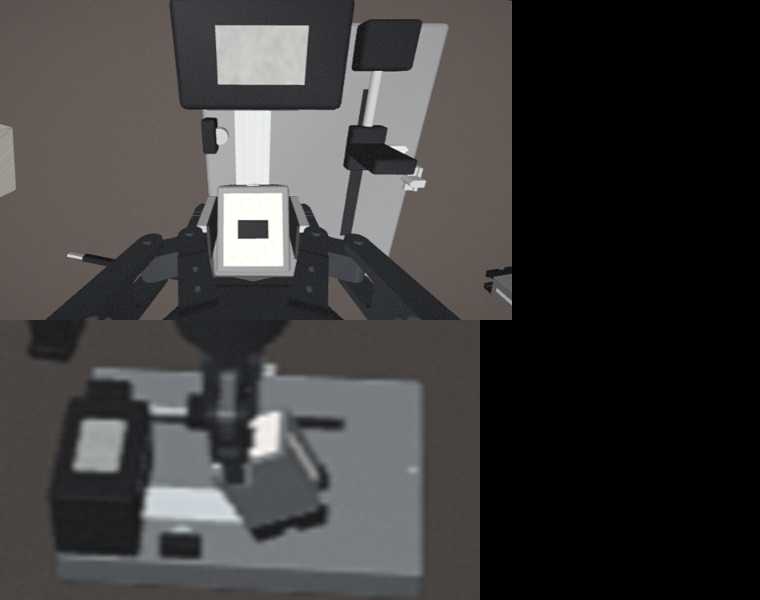

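The cassette has pitched nose-down in the grip: its side face is tilted in the side view around (275,480), so its front was blocked somewhere near the rail. I'll fit its pose before mending it.

```bash
python3 - <<'E'
from h import *
a=np.radians(16.7);R=np.array([[np.cos(a),-np.sin(a)],[np.sin(a),np.cos(a)]])
def F(X): return np.concatenate([(X[...,:2]*1000-[564.5,-30])@R,X[...,2:]*1000-30],-1)
def pl(Q):
    c=np.median(Q,0);k=Q
    for _ in range(3):
        c=k.mean(0);n=np.linalg.svd(k-c,full_matrices=False)[2][2];k=Q[abs((Q-c)@n)<1.5]
    return c.round(1),(n*np.sign(n[np.argmax(abs(n))])).round(3),k.min(0).round(1),k.max(0).round(1)
z=np.load("w3.npz");f=F(z["X"]);
S=f[int(195/.8):int(262/.8),int(228/.8):int(280/.8)].reshape(-1,3);print("wrist top",pl(S[S[:,2]>30]))
z=np.load("s3.npz");f=F(z["X"])
def reg(r0,r1,c0,c1):return f[165+r0//4:165+r1//4,265+c0//4:265+c1//4].reshape(-1,3)
S=reg(470,520,250,300);S=reg(130,190,250,300);print("side face",pl(S[np.isfinite(S[:,0])]))
# all points of cassette in side cloud: y 25..85, x -60..30, z>-2
g=f.reshape(-1,3);k=g[(abs(g[:,1]-79)<12)&(g[:,0]>-70)&(g[:,0]<35)&(g[:,2]>2)]
for x in range(-60,32,6):
    q=k[(k[:,0]>=x)&(k[:,0]<x+6)]
    if len(q):print(x,len(q),"zmin",q[:,2].min().round(1),"zmax",q[:,2].max().round(1),"y",np.median(q[:,1]).round(1))
z=np.load("w2.npz");f2=F(z["X"]);S=f2[235:310,278:355].reshape(-1,3);print("w2 top",pl(S[S[:,2]>30]))
E
```

```text
wrist top (array([-3.3, 55.9, 77.6]), array([0.424, 0.017, 0.906]), array([-22.9,  39.1,  67.1]), array([16.5, 72.8, 87.5]))
side face (array([-18. ,  78.1,  61.1]), array([-0.165,  0.985, -0.059]), array([-34.8,  74.9,  36.8]), array([-4.6, 81. , 91. ]))
-60 17 zmin 2.4 zmax 413.4 y 77.3
-54 23 zmin 18.2 zmax 410.5 y 78.0
-48 38 zmin 2.7 zmax 401.6 y 77.6
-42 41 zmin 2.2 zmax 397.0 y 77.9
-36 41 zmin 4.3 zmax 391.4 y 77.9
-30 91 zmin 3.8 zmax 386.6 y 75.7
-24 104 zmin 3.1 zmax 258.9 y 77.7
-18 126 zmin 2.0 zmax 260.7 y 79.5
-12 139 zmin 2.1 zmax 260.5 y 81.0
-6 104 zmin 2.0 zmax 264.7 y 85.1
0 64 zmin 2.1 zmax 261.3 y 86.9
6 43 zmin 2.5 zmax 258.7 y 86.0
12 64 zmin 2.3 zmax 348.5 y 86.7
18 82 zmin 2.8 zmax 348.0 y 83.7
24 47 zmin 3.6 zmax 348.0 y 84.6
30 48 zmin 11.2 zmax 346.3 y 80.8
w2 top (array([-78.2,  56.6, 120. ]), array([ 0.002, -0.009,  1.   ]), array([-102.4,   35.7,  118.3]), array([-56. ,  77.6, 121.6]))
```

Fit: the cassette is pitched 25° nose-down, with its front edge on the deck about 20 mm past the rail nose. My down-preload tipped it and wedged it. I'll back off 35 mm, let it settle flat, and regrip.

```bash
python3 -m handwheel '[-0.064,-0.0192,0,0,0,0,-0.064,-0.0192,0,0,0,0,0,0,0,0,0,0]';  python3 -m handwheel '[-0.064,-0.0192,0,0,0,0,-0.064,-0.0192,0,0,0,0,-0.032,-0.0096,0,0,0,0,0,0,0,0,0,0]'
cat >> h.py <<'E'
_a=np.radians(16.7);_R=np.array([[np.cos(_a),-np.sin(_a)],[np.sin(_a),np.cos(_a)]])
def F(X): return np.concatenate([(X[...,:2]*1000-[564.5,-30])@_R,X[...,2:]*1000-30],-1)
def pl(Q,t=1.5):
    k=Q
    for _ in range(4):
        c=k.mean(0);n=np.linalg.svd(k-c,full_matrices=False)[2][2];k=Q[abs((Q-c)@n)<t]
    return c.round(1),(n*np.sign(n[np.argmax(abs(n))])).round(3),k.min(0).round(1),k.max(0).round(1)
def cass():
    "top plane of the cassette seen by the wrist camera (feeder frame, mm)"
    p,d,c=shot("wrist");X=cloud(d,c);f=F(X)
    m=(p.min(-1)>215)&(f[...,2]>40)&(f[...,2]<135)&(abs(f[...,1]-55)<40)&(f[...,0]<60)
    n,l,s,_=cv2.connectedComponentsWithStats(m.astype(np.uint8));k=1+np.argmax(s[1:,4]);Q=f[l==k]
    c0,n0,lo,hi=pl(Q);print("top c",c0,"n",n0,lo,hi,"origin",(c0-75*n0).round(1))
    print(cv2.minAreaRect(Q[:,:2].astype(np.float32)));s=ctrl.get_state();print("tcp",F(s["eef_pos"]).round(1),s["contact_force"].round(1));return p
E
python3 -c "
from h import *
p=cass()"
```

```text
time: 7.02
eef_pos: [0.5394, 0.021, 0.0853]
tcp_rot: [0.99, 0.144, 0.002, 0.0]
contact_force: [-1.7, 0.9, 6.7]
opening: 0.548
finger_force: 55.1
time: 7.35
eef_pos: [0.5154, 0.0133, 0.0853]
tcp_rot: [0.989, 0.145, 0.002, 0.001]
contact_force: [0.6, -1.0, 8.6]
opening: 0.546
finger_force: 55.3
top c [-42.6  55.8  79.2] n [0.365 0.014 0.931] [-64.5  36.8  69.5] [-20.6  75.   88.3] origin [-70.   54.8   9.4]
((-42.71071243286133, 55.871185302734375), (37.878936767578125, 44.485595703125), 89.32195281982422)
tcp [-34.6  55.6  55.3] [ 0.  -1.9  8.4]
```

```bash
python3 -m handwheel '[0,0,0,0,0,0,0,0,0,0,0,0,0,0,0,0,0,0,0,0,0,0,0,0,0,0,0,0,0,0]' 0.85 50
python3 -c "
from h import *
p=cass()"
```

```text
time: 7.82
eef_pos: [0.5137, 0.0142, 0.0825]
tcp_rot: [0.99, 0.144, -0.001, -0.0]
contact_force: [-0.7, 0.1, -0.6]
opening: 0.854
finger_force: 0.0
top c [-66.1  55.1  74.6] n [-0.009 -0.     1.   ] [-89.1  35.8  73.1] [-48.8  74.   76.2] origin [-65.4  55.1  -0.4]
((-68.9555435180664, 54.837127685546875), (40.166717529296875, 38.415733337402344), 0.7549311518669128)
tcp [-35.8  56.9  52.6] [ 0.5 -0.4 -0.2]
```

```bash
cat >> h.py <<'E'
def top():
    p,d,c=shot("wrist");f=F(cloud(d,c))
    m=(abs(f[...,2]-75)<4)&(abs(f[...,1]-55)<40)&(f[...,0]<75)&(p.mean(-1)>90)
    n,l,s,_=cv2.connectedComponentsWithStats(cv2.morphologyEx(m.astype(np.uint8),cv2.MORPH_OPEN,np.ones((5,5))));k=1+np.argmax(s[1:,4]);Q=f[l==k]
    print("top",cv2.minAreaRect(Q[:,:2].astype(np.float32)),np.percentile(Q,[1,99],axis=0).round(1).tolist(),s[k]);return p
E
python3 -c "
from h import *
cv2.imwrite('pics/w4.png',top())"
```

```text
top ((-65.64395141601562, 55.167266845703125), (46.084537506103516, 48.06053161621094), 0.0535191111266613) [[-86.5, 32.0, 71.8], [-43.6, 78.5, 75.6]] [ 275  281   89   70 5055]
```

View pics/w4.png

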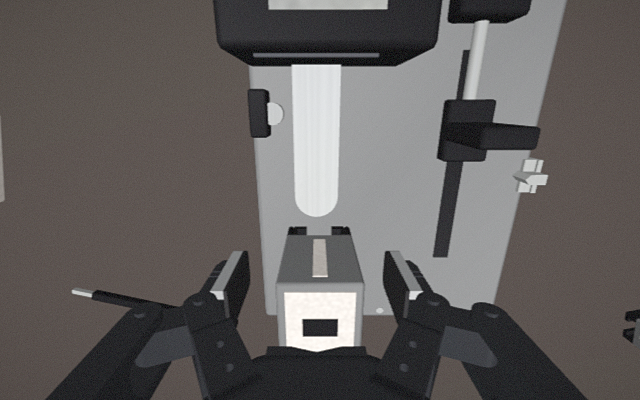

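The cassette is flat again, with its front feet at columns 298/341 (centre about 320). The rail centre is at 316, so the cassette is about 2 mm too far right, which explains the wedging. I'll quantify that.

```bash
python3 - <<'E'
from h import *
p,d,c=shot("wrist");f=F(cloud(d,c));br=p.min(-1)
P=[]
for v in range(75,200,3):
    r=np.where((br[v,280:355]>175)&(abs(f[v,280:355,2]-12)<6))[0]+280
    if len(r)>20:P.append((f[v,r,0].mean(),f[v,r[0],1],f[v,r[-1],1]))
P=np.array(P);mid=(P[:,1]+P[:,2])/2;print("rail mid",np.polyfit(P[:,0],mid,1),P[:,1].mean(),P[:,2].mean(),P[:,0].min(),P[:,0].max())
m=(abs(f[...,0]+43)<5)&(f[...,2]>18)&(f[...,2]<70)&(abs(f[...,1]-55)<32);m[290:]=0
for lo in range(18,66,8):
    q=f[m&(f[...,2]>lo)&(f[...,2]<lo+8)];print("front z",lo,len(q),q[:,0].mean().round(1),q[:,1].min().round(1),q[:,1].max().round(1))
m=(f[...,2]>3)&(f[...,2]<16)&(abs(f[...,0]+43)<8)&(abs(f[...,1]-55)<32);q=f[m];print("foot",len(q),q.min(0),q.max(0))
# strip on front face
s=(br>150)&(f[...,2]>16)&(f[...,2]<72)&(f[...,0]<-36)&(f[...,0]>-50)&(abs(f[...,1]-55)<20);s[276:]=0;print("strip y",f[s][:,1].mean(),s.sum())
E
```

```text
rail mid [1.05138149e-02 5.74346426e+01] 72.83972122864375 42.558295644434125 -16.707940542698037 63.408508671661444
front z 18 326 -43.6 31.6 78.9
front z 26 383 -43.5 31.3 79.0
front z 34 428 -43.6 31.4 79.3
front z 42 499 -43.5 31.2 79.1
front z 50 555 -43.6 31.4 79.2
front z 58 657 -43.6 31.5 79.2
foot 297 [-48.42933534  31.36654304   3.00209952] [-43.03989626  79.03077314  15.97745715]
strip y 54.931484580785366 447
```

```bash
python3 -m handwheel '[-0.1145,-0.0325,0,0,0,0,-0.1145,-0.0325,-0.033,0,0,0,0,0,0,0,0,0]'; python3 -m handwheel '[0,0,0,0,0,0,0,0,0,0,0,0,0,0,0,0,0,0,0,0,0,0,0,0,0,0,0,0,0,0]' 0 100; python3 -m handwheel '[0,0,0.01,0,0,0,0,0,0,0,0,0,0,0,0,0,0,0]'
python3 -c "
from h import *
p=top();s=ctrl.get_state();print('tcp',F(s['eef_pos']),s['contact_force'])"
```

```text
time: 8.22
eef_pos: [0.4769, 0.0045, 0.0766]
tcp_rot: [0.99, 0.144, -0.002, -0.001]
contact_force: [-0.6, -0.3, -0.7]
opening: 0.852
finger_force: 0.0
time: 8.63
eef_pos: [0.4817, 0.0041, 0.0794]
tcp_rot: [0.99, 0.144, 0.001, 0.001]
contact_force: [-1.0, -0.5, 4.0]
opening: 0.54
finger_force: 103.3
time: 8.88
eef_pos: [0.4799, 0.0045, 0.0794]
tcp_rot: [0.99, 0.144, -0.0, -0.0]
contact_force: [-0.4, 0.5, 0.6]
opening: 0.532
finger_force: 103.0
top ((-72.6051025390625, 57.87385177612305), (47.962554931640625, 56.981624603271484), 89.98408508300781) [[-99.1, 34.8, 72.3], [-45.0, 80.7, 76.3]] [ 267  225   98   96 7967]
tcp [-71.15990405  57.41106343  49.43003665] [-0.30759887 -0.67780444  0.67568832]
```

```bash
python3 -m handwheel '[0,0,0.0035,0,0,0.003,0.032,0.0097,0,0,0,0,0.032,0.0097,0,0,0,0,0.032,0.0097,0,0,0,0,0,0,0,0,0,0]'; python3 -m handwheel '[0.032,0.0097,0,0,0,0,0.032,0.0097,0,0,0,0,0,0,0,0,0,0]'; python3 -m handwheel '[0.032,0.0097,0,0,0,0,0.032,0.0097,0,0,0,0,0,0,0,0,0,0]'
python3 -c "
from h import *
p=top();s=ctrl.get_state();print('tcp',F(s['eef_pos']),s['contact_force'],s['wrist_torque'])"
```

```text
time: 9.35
eef_pos: [0.4954, 0.009, 0.08]
tcp_rot: [0.989, 0.147, 0.0, -0.0]
contact_force: [-0.5, 0.2, -2.5]
opening: 0.535
finger_force: 102.5
time: 9.6
eef_pos: [0.5051, 0.0118, 0.0804]
tcp_rot: [0.989, 0.147, 0.001, 0.0]
contact_force: [-0.2, 0.8, -2.3]
opening: 0.536
finger_force: 102.5
time: 9.85
eef_pos: [0.5148, 0.0146, 0.0805]
tcp_rot: [0.989, 0.147, 0.001, 0.0]
contact_force: [0.6, -0.4, -2.3]
opening: 0.535
finger_force: 102.5
top ((-36.06637954711914, 57.47990798950195), (56.56592559814453, 48.09221649169922), 0.0826825350522995) [[-62.8, 34.5, 73.5], [-8.6, 80.4, 77.3]] [ 267  225   98   96 7991]
tcp [-35.33309833  57.17061517  50.38065424] [ 0.68083597 -0.4920574  -2.31812191] [ 0.00332447 -0.00901441 -0.00920661]
```

```bash
python3 -m handwheel '[0.064,0.0192,0,0,0,0,0.064,0.0192,0,0,0,0,0,0,0,0,0,0]'; python3 -m handwheel '[0.064,0.0192,0,0,0,0,0.064,0.0192,0,0,0,0,0,0,0,0,0,0]'
python3 -c "
from h import *
p=top();s=ctrl.get_state();print('tcp',F(s['eef_pos']),s['contact_force'],s['wrist_torque'])"
```

```text
time: 10.15
eef_pos: [0.5353, 0.0206, 0.0809]
tcp_rot: [0.989, 0.147, 0.002, 0.0]
contact_force: [-0.1, 0.4, -2.4]
opening: 0.535
finger_force: 102.6
time: 10.4
eef_pos: [0.5544, 0.0264, 0.0808]
tcp_rot: [0.989, 0.147, 0.001, 0.0]
contact_force: [0.9, -0.6, -1.8]
opening: 0.532
finger_force: 102.6
top ((4.979238510131836, 57.30238342285156), (57.07832717895508, 48.15959930419922), 0.13151991367340088) [[-21.5, 34.4, 72.2], [32.9, 80.2, 77.6]] [ 267  223   98   98 8214]
tcp [ 5.4570377  57.0923327  50.51403141] [ 0.20489869  0.41737774 -2.59583582] [ 0.02792973 -0.00060008  0.05154975]
```

```bash
python3 -m handwheel '[0.064,0.0192,0,0,0,0,0.064,0.0192,0,0,0,0,0,0,0,0,0,0]'; python3 -m handwheel '[0.032,0.0096,0,0,0,0,0.032,0.0096,0,0,0,0,0,0,0,0,0,0]'; python3 -m handwheel '[0.026,0.0078,0,0,0,0,0,0,0,0,0,0,0,0,0,0,0,0]'
python3 -c "
from h import *
p=top();s=ctrl.get_state();print('tcp',F(s['eef_pos']),s['contact_force'],s['wrist_torque'])"
```

```text
time: 10.7
eef_pos: [0.5729, 0.0319, 0.0802]
tcp_rot: [0.989, 0.147, 0.001, 0.0]
contact_force: [0.3, -0.0, -4.4]
opening: 0.533
finger_force: 103.0
time: 10.95
eef_pos: [0.5819, 0.0346, 0.0804]
tcp_rot: [0.989, 0.147, 0.001, 0.0]
contact_force: [0.8, -2.0, -2.7]
opening: 0.535
finger_force: 103.0
time: 11.2
eef_pos: [0.5856, 0.0358, 0.0806]
tcp_rot: [0.989, 0.147, 0.001, 0.0]
contact_force: [1.8, -1.0, -3.5]
opening: 0.533
finger_force: 103.0
top ((37.70204162597656, 57.51601791381836), (56.7620735168457, 48.04856872558594), 0.24510253965854645) [[11.0, 34.5, 72.4], [65.6, 80.3, 77.4]] [ 267  223   98   98 8180]
tcp [38.90956588 57.03248948 50.54593506] [ 1.72165153 -1.67854621 -3.75988178] [-0.41182315 -0.40164359 -0.07679774]
```

```bash
python3 -m handwheel '[0.013,0.004,0,0,0,0,0,0,0,0,0,0,0,0,0,0,0,0]'; python3 -m handwheel '[0.013,0.004,0,0,0,0,0,0,0,0,0,0,0,0,0,0,0,0]'
python3 -c "
from h import *
p=top();s=ctrl.get_state();print('tcp',F(s['eef_pos']),s['contact_force'],s['wrist_torque'])"
```

```text
time: 11.5
eef_pos: [0.5869, 0.0367, 0.0805]
tcp_rot: [0.989, 0.147, 0.0, -0.0]
contact_force: [2.0, -0.9, -2.6]
opening: 0.532
finger_force: 103.1
time: 11.75
eef_pos: [0.5882, 0.0374, 0.08]
tcp_rot: [0.989, 0.147, -0.001, -0.0]
contact_force: [1.0, -0.4, -2.3]
opening: 0.537
finger_force: 103.1
top ((40.68378829956055, 58.19591522216797), (57.27555465698242, 47.880409240722656), 0.004582479130476713) [[14.1, 35.2, 72.3], [68.5, 81.1, 76.8]] [ 267  224   98   97 8124]
tcp [42.01594173 57.72426423 49.92863105] [ 0.22739496  0.74173429 -2.43805317] [ 0.04304464  0.00101453 -0.02795797]
```

Sideways shift back to +58 and the rail force dropping to about zero fit the roller having clicked into the notch. Releasing, then lifting clear.

```bash
python3 -m handwheel '[0,0,0,0,0,0,0,0,0,0,0,0,0,0,0,0,0,0,0,0,0,0,0,0,0,0,0,0,0,0]' 0.85 100; python3 -m handwheel '[0,0,0.2,0,0,0,0,0,0.2,0,0,0,0,0,0.2,0,0,0,0,0,0.1,0,0,0,0,0,0,0,0,0]'
python3 - <<'E'
from h import *
s=ctrl.get_state();print('tcp',F(s['eef_pos']),s['qpos'])
p,d,c=shot("wrist");f=F(cloud(d,c));np.savez("w5.npz",p=p,f=f);cv2.imwrite("pics/w5.png",p)
m=(abs(f[...,2]-75)<4)&(abs(f[...,1]-57)<40)&(abs(f[...,0]-41)<45)
print(cv2.minAreaRect(f[m][:,:2].astype(np.float32)),np.percentile(f[m],[2,98],axis=0).round(1).tolist(),np.median(f[m][:,2]),pl(f[m]))
E
```

```text
time: 12.22
eef_pos: [0.5889, 0.037, 0.0807]
tcp_rot: [0.989, 0.147, 0.0, 0.0]
contact_force: [0.9, 0.0, 0.4]
opening: 0.854
finger_force: 0.0
time: 12.63
eef_pos: [0.5916, 0.0368, 0.1909]
tcp_rot: [0.989, 0.147, 0.005, 0.001]
contact_force: [0.5, 0.0, 1.1]
opening: 0.852
finger_force: 0.0
tcp [ 45.18669671  56.18862066 160.92985994] [-1.08946781e-01  1.30768051e-01  1.82101744e+00  6.16629680e-05
  1.17979359e+00  1.16727548e+00]
((40.716819763183594, 56.455833435058594), (55.83903121948242, 47.895172119140625), 0.21020720899105072) [[14.5, 33.7, 72.1], [67.8, 79.3, 75.8]] 74.24410047151683 (array([41.8, 56.5, 74.3]), array([-0.   ,  0.002,  1.   ]), array([13.3, 32.9, 72.7]), array([68.3, 80.3, 75.8]))
```

View pics/w5.png

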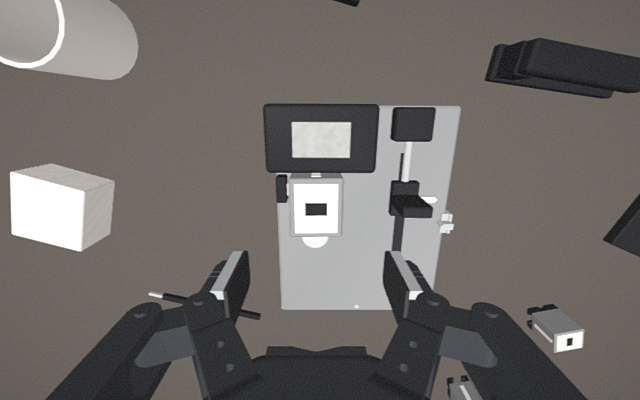

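The wrist view shows the cassette at (315,205), close against the housing (front edge at row 172) with the detent block alongside. The pusher plate is at (412,205) and the tooth near (447,222). Now the pusher/mark numbers and a home check.

```bash
python3 - <<'E'
from h import *
z=np.load("w5.npz");f=z["f"];p=z["p"].astype(int);br=p.min(-1);x,y,Z=f[...,0],f[...,1],f[...,2]
r=lambda q:q.round(1).tolist()
m=(abs(Z-62)<4)&(x>60)&(x<140)&(y>-5)&(y<115);print("housing",cv2.minAreaRect(f[m][:,:2].astype(np.float32)),r(np.percentile(f[m],[1,99],axis=0)))
m=(abs(Z-20)<3)&(x>80)&(y<-10)&(y>-90);print("cover",r(np.percentile(f[m],[1,99],axis=0)),m.sum())
m=(Z>48)&(Z<62)&(abs(x-30)<25)&(abs(y+43)<25);print("plate",r(np.percentile(f[m],[2,98],axis=0)),cv2.minAreaRect(f[m][:,:2].astype(np.float32)))
w=np.zeros_like(br,bool);w[205:240,435:460]=1
m=w&(Z>3)&(Z<20);print("clip",r(np.percentile(f[m],[2,98],axis=0)),m.sum());m=w&(Z>9)&(Z<20);print("tooth",f[m].mean(0),m.sum())
w=np.zeros_like(br,bool);w[190:210,418:442]=1;m=w&(br>130)&(Z>6)&(Z<20);print("pointer",f[m].mean(0),r(np.percentile(f[m],[2,98],axis=0)),m.sum())
# detent roller
m=(abs(Z-16)<4)&(abs(x-41)<25)&(abs(y-94)<14);print("block",r(np.percentile(f[m],[2,98],axis=0)))
cv2.imwrite("pics/c5.png",cv2.resize(z["p"][165:255,270:390],None,fx=5,fy=5,interpolation=cv2.INTER_CUBIC))
cv2.imwrite("pics/c6.png",cv2.resize(z["p"][165:265,380:480],None,fx=6,fy=6,interpolation=cv2.INTER_CUBIC))
E
```

```text
housing ((98.57842254638672, 52.16489028930664), (61.580928802490234, 99.11276245117188), 0.06666557490825653) [[68.5, 4.1, 58.4], [128.5, 100.2, 63.1]]
cover [[94.7, -61.4, 17.1], [126.7, -23.7, 20.5]] 1293
plate [[24.5, -56.3, 48.5], [35.5, -27.6, 55.0]] ((29.939197540283203, -42.20384979248047), (11.541505813598633, 30.003299713134766), 0.56940758228302)
clip [[-13.8, -101.6, 3.1], [8.7, -87.0, 14.0]] 152
tooth [ -2.30339307 -93.63000562  12.40631592] 85
pointer [ 30.54749454 -69.5030421   11.04685186] [[26.3, -77.1, 6.2], [33.1, -60.7, 13.1]] 92
block [[27.3, 88.4, 12.5], [55.1, 99.9, 16.0]]
```

```bash
python3 -m handwheel '[0.0083,-0.051,0,0,0,0.077,0.0083,-0.051,0,0,0,0.077,0.0083,-0.051,0,0,0,0.077,0.0083,-0.051,0,0,0,0.077,0.0083,-0.051,0,0,0,0.077]' 0.5 40
python3 -m handwheel '[0.0083,-0.051,0,0,0,0.077,0.0083,-0.051,0,0,0,0.077,0.0083,-0.051,0,0,0,0.077,0.0083,-0.051,0,0,0,0.077,0.0083,-0.051,0,0,0,0.077]'
python3 -m handwheel '[0.0083,-0.051,0,0,0,0.077,0.0083,-0.051,0,0,0,0.077,0.0083,-0.051,0,0,0,0.077,0,0,0,0,0,0,0,0,0,0,0,0]'
python3 - <<'E'
from h import *
from scipy.spatial.transform import Rotation as Ro
s=ctrl.get_state();c=imaging.get_calibration("wrist");C=-np.array(c["R"]).T@np.array(c["t"])
q=Ro.from_quat(s["tcp_rot"]);print("tcp F",F(s["eef_pos"]),"tool y",np.degrees(np.arctan2(*q.as_matrix()[1::-1,1])),"cam rel tool",q.inv().apply(C-s["eef_pos"]),"camF",F(C),s["qpos"])
p,d,c=shot("wrist");f=F(cloud(d,c));np.savez("w6.npz",p=p,f=f)
x,y,Z=f[...,0],f[...,1],f[...,2]
m=(Z>48)&(Z<62)&(abs(x-30)<25)&(abs(y+43)<25);print("plate",np.percentile(f[m],[2,98],axis=0).round(1).tolist(),m.sum(),cv2.minAreaRect(f[m][:,:2].astype(np.float32)) if m.sum()>5 else 0)
m=(abs(Z-75)<4)&(abs(y-57)<40)&(abs(x-41)<45);print("cass",cv2.minAreaRect(f[m][:,:2].astype(np.float32)))
E
```

```text
time: 13.1
eef_pos: [0.5935, -0.0013, 0.1823]
tcp_rot: [0.899, 0.437, -0.002, -0.001]
contact_force: [0.4, -0.6, -0.4]
opening: 0.504
finger_force: 0.0
time: 13.52
eef_pos: [0.5997, -0.0395, 0.1822]
tcp_rot: [0.728, 0.685, -0.001, -0.002]
contact_force: [0.6, 0.4, -0.3]
opening: 0.498
finger_force: 0.0
time: 13.93
eef_pos: [0.6038, -0.0623, 0.183]
tcp_rot: [0.597, 0.802, -0.001, -0.002]
contact_force: [0.3, -0.4, -0.0]
opening: 0.501
finger_force: 0.0
tcp F [ 28.3669155  -42.21635454 152.97510029] tool y 16.739382309908947 cam rel tool [ 0.08216759 -0.00096383 -0.14869159] camF [ 27.79875749  39.62773774 301.84703402] [-2.69885148e-01  1.76723318e-01  1.78429535e+00  2.37439821e-04
  1.18430013e+00 -5.62129099e-01]
plate [[23.7, -56.7, 50.7], [34.8, -28.1, 55.2]] 392 ((29.276573181152344, -42.48978042602539), (29.391294479370117, 11.195426940917969), 89.88594818115234)
cass ((40.09379959106445, 55.96418380737305), (56.1678581237793, 47.537010192871094), 0.053010568022727966)
```

```bash
python3 -m handwheel '[0.0064,0.002,-0.19,0,0,0,0,0,-0.19,0,0,0,0,0,-0.19,0,0,0,0,0,0,0,0,0]'; python3 -m handwheel '[0,0,-0.1,0,0,0,0,0,-0.08,0,0,0,0,0,0,0,0,0,0,0,0,0,0,0]'; python3 -c "
from h import *
print(F(ctrl.get_state()['eef_pos']))"
```

```text
time: 14.32
eef_pos: [0.6007, -0.0602, 0.0923]
tcp_rot: [0.596, 0.803, -0.002, -0.006]
contact_force: [-1.2, -0.3, -1.2]
opening: 0.5
finger_force: 0.0
time: 14.65
eef_pos: [0.6056, -0.0618, 0.0727]
tcp_rot: [0.595, 0.804, -0.0, -0.0]
contact_force: [-0.1, -0.0, 0.2]
opening: 0.498
finger_force: 0.0
[ 30.22482747 -42.23771467  42.74269027]
```

```bash
python3 -m handwheel '[-0.003,-0.001,-0.02,0,0,0,0,0,0,0,0,0]'; python3 -m handwheel '[0,0,0,0,0,0,0,0,0,0,0,0,0,0,0,0,0,0,0,0,0,0,0,0,0,0,0,0,0,0]' 0 60; python3 -m handwheel '[0,0,0,0,0,0,0,0,0,0,0,0,0,0,0,0,0,0]'; python3 -c "
from h import *
print(F(ctrl.get_state()['eef_pos']))"
```

```text
time: 14.82
eef_pos: [0.6059, -0.0623, 0.0706]
tcp_rot: [0.595, 0.804, 0.0, 0.001]
contact_force: [-0.0, -0.1, 0.3]
opening: 0.498
finger_force: 0.0
time: 15.23
eef_pos: [0.6056, -0.0624, 0.0706]
tcp_rot: [0.595, 0.804, 0.0, 0.0]
contact_force: [-1.7, -0.1, 4.0]
opening: 0.115
finger_force: 59.4
time: 15.48
eef_pos: [0.6056, -0.0624, 0.0706]
tcp_rot: [0.595, 0.804, 0.0, 0.0]
contact_force: [-2.5, -0.1, 6.3]
opening: 0.115
finger_force: 59.6
[ 30.0970438  -42.84830542  40.61137098]
```

```bash
python3 -m handwheel '[-0.04,-0.012,0.004,0,0,0,-0.04,-0.012,0,0,0,0,-0.04,-0.012,0,0,0,0,-0.04,-0.012,0,0,0,0,-0.04,-0.012,0,0,0,0]'; python3 -m handwheel '[0,0,0,0,0,0,0,0,0,0,0,0,0,0,0,0,0,0]'
python3 - <<'E'
from h import *
s=ctrl.get_state();print("tcp",F(s["eef_pos"]),s["contact_force"])
out=[]
for n in("wrist","top","side"):
    p,d,c=shot(n);f=F(cloud(d,c));np.savez(f"e_{n}.npz",p=p,f=f);x,y,Z=f[...,0],f[...,1],f[...,2];br=p.min(-1)
    m=(Z>8)&(Z<20)&(abs(x+3)<20)&(y<-82)&(y>-104)&(br>90);print(n,"tooth",f[m].mean(0).round(1) if m.sum() else 0,m.sum())
    m=(Z>5)&(Z<20)&(abs(x+3)<20)&(y<-60)&(y>-79)&(br>90);print(n,"pointer",f[m].mean(0).round(1) if m.sum() else 0,m.sum(), np.percentile(f[m],[2,98],axis=0).round(1).tolist() if m.sum() else 0)
    if n=="wrist":
        uv=np.argwhere((abs(x+3)<45)&(y<-55)&(y>-105)&(Z>-10)&(Z<30));(a,b),(e,g)=uv.min(0),uv.max(0);print(a,b,e,g);cw=cv2.resize(p[a:e,b:g],(400,int(400*(e-a)/(g-b))))
    else:
        uv=np.argwhere((abs(x)<150)&(abs(y)<120)&(abs(Z)<80));(a,b),(e,g)=uv.min(0),uv.max(0);cw=cv2.resize(p[a:e,b:g],(390,int(390*(e-a)/(g-b))),interpolation=cv2.INTER_CUBIC)
    out.append(cw[:590])
H=max(o.shape[0] for o in out[:2]);print([o.shape for o in out])
o=np.zeros((min(600,H),795,3),np.uint8);o[:out[0].shape[0],:400]=out[0][:600];o[:out[1].shape[0],402:792]=out[1];cv2.imwrite("pics/e1.png",o)
E
```

```text
time: 15.9
eef_pos: [0.5773, -0.0708, 0.0707]
tcp_rot: [0.595, 0.803, 0.002, 0.003]
contact_force: [6.4, 2.1, -2.0]
opening: 0.113
finger_force: 59.2
time: 16.15
eef_pos: [0.5771, -0.0709, 0.0707]
tcp_rot: [0.595, 0.803, 0.002, 0.002]
contact_force: [5.1, 1.8, -1.2]
opening: 0.113
finger_force: 59.3
tcp [  0.27195056 -42.8281396   40.67577581] [ 5.13425981  1.79998814 -1.21764319]
wrist tooth [ -3.4 -93.8  12.6] 163
wrist pointer 0 0 0
238 252 302 372
top tooth 0 0
top pointer 0 0 0
side tooth 0 0
side pointer 0 0 0
[(213, 400, 3), (430, 390, 3), (255, 390, 3)]
```

View pics/e1.png

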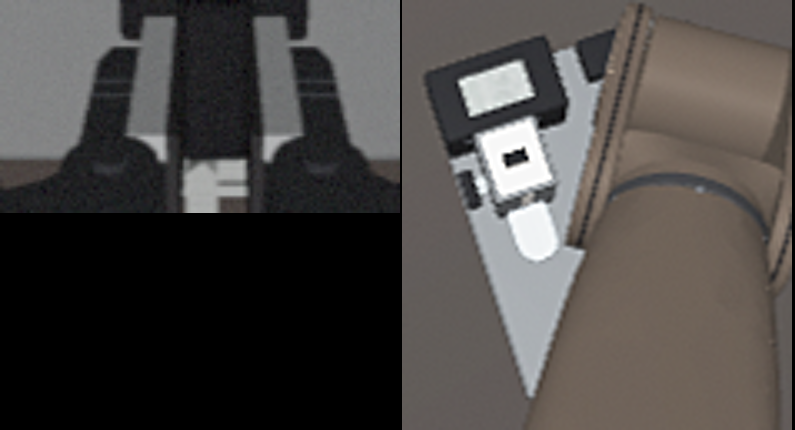

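```bash
cat > e.py <<'E'
from h import *
s=ctrl.get_state();p,d,c=shot("wrist");f=F(cloud(d,c));x,y,Z=f[...,0],f[...,1],f[...,2];br=p.min(-1)
m=(abs(Z-55)<3)&(abs(x)<14)&(y<-29)&(y>-57)&(p.max(-1)<60);q=f[m];print("plate",np.percentile(q,[1,50,99],axis=0).round(1).tolist(),m.sum(),cv2.minAreaRect(q[:,:2].astype(np.float32)))
for h in(8,11,12.5):
    m=(Z>h)&(Z<20)&(abs(x+3)<20)&(y<-82)&(y>-104)&(br>90);q=f[m];print("tooth",h,np.percentile(q,[2,50,98],axis=0).round(1).tolist(),m.sum())
print("tcp",F(s["eef_pos"]),s["contact_force"],s["finger_force"])
for n in("wrist","top"):
    if n=="top": p,d,c=shot(n);f=F(cloud(d,c));x,y,Z=f[...,0],f[...,1],f[...,2]
    m=(abs(Z-75)<5)&(abs(y-57)<40)&(abs(x-41)<45)
    if m.sum()>50: print(n,"cass",cv2.minAreaRect(f[m][:,:2].astype(np.float32)))
E
python3 e.py
```

```text
plate [[-6.4, -56.4, 52.4], [-0.5, -40.9, 53.8], [12.9, -29.3, 57.4]] 865 ((-2.9537484645843506, -41.865760803222656), (29.24842071533203, 25.237707138061523), 64.1303482055664)
tooth 8 [[-6.7, -100.5, 9.7], [-3.0, -93.6, 12.8], [0.0, -87.8, 14.0]] 162
tooth 11 [[-6.7, -100.5, 11.5], [-3.0, -93.8, 12.9], [0.0, -87.8, 14.1]] 152
tooth 12.5 [[-6.7, -100.5, 12.5], [-3.0, -94.3, 13.1], [0.0, -88.2, 14.1]] 115
tcp [  0.39442212 -42.82377028  40.66876304] [ 6.31615177  2.28498215 -0.99188259] 59.29141044616699
wrist cass ((40.08016586303711, 53.733829498291016), (56.319705963134766, 42.73332977294922), 0.22039450705051422)
top cass ((40.6774787902832, 55.542022705078125), (56.071266174316406, 47.79121780395508), 0.24139466881752014)
```

```bash
python3 -m handwheel '[-0.019,-0.0057,0,0,0,0,0,0,0,0,0,0,0,0,0,0,0,0]'; python3 -m handwheel '[0,0,0,0,0,0,0,0,0,0,0,0,0,0,0,0,0,0,0,0,0,0,0,0,0,0,0,0,0,0]'; python3 e.py
```

```text
time: 16.65
eef_pos: [0.5743, -0.0717, 0.0706]
tcp_rot: [0.595, 0.803, 0.002, 0.002]
contact_force: [5.7, 2.0, -1.5]
opening: 0.114
finger_force: 59.3
time: 17.07
eef_pos: [0.5744, -0.0717, 0.0707]
tcp_rot: [0.595, 0.803, 0.002, 0.002]
contact_force: [6.4, 1.9, -2.0]
opening: 0.113
finger_force: 59.3
plate [[-8.7, -56.3, 52.4], [-3.4, -41.0, 53.8], [12.5, -29.2, 57.2]] 878 ((2.6784896850585938, -42.69171142578125), (23.065092086791992, 27.859834671020508), 2.0337510108947754)
tooth 8 [[-6.6, -100.8, 9.9], [-3.6, -93.3, 12.8], [0.1, -87.1, 14.1]] 153
tooth 11 [[-6.6, -100.8, 11.7], [-3.6, -93.5, 12.8], [0.1, -87.1, 14.1]] 146
tooth 12.5 [[-6.6, -100.3, 12.6], [-3.6, -93.4, 13.1], [0.1, -87.1, 14.2]] 106
tcp [ -2.47008008 -42.82855878  40.68126802] [ 6.3691642   1.94336406 -2.04931067] 59.306888580322266
wrist cass ((40.11273193359375, 53.57734298706055), (56.651424407958984, 42.431358337402344), 0.07645856589078903)
top cass ((40.85540008544922, 55.590415954589844), (47.494911193847656, 56.09751892089844), 89.8274917602539)
```

```bash
python3 -m handwheel '[0,0,0,0,0,0,0,0,0,0,0,0,0,0,0,0,0,0,0,0,0,0,0,0,0,0,0,0,0,0]'; python3 -c "
from plant import ctrl
print(ctrl.sign_off())"
```

```text
time: 17.58
eef_pos: [0.5744, -0.0717, 0.0707]
tcp_rot: [0.595, 0.803, 0.002, 0.002]
contact_force: [4.5, 2.0, -0.8]
opening: 0.116
finger_force: 59.3
the job is handed in; nothing more can be done
None
```

I handed the job in at 17.6 s: the cassette measures home on the rail (within about 1 mm, detent apparently clicked in) and the fingers still hold the pusher level with the tooth to within about 1 mm; sign-off returned no verdict, and the first push wedged and had to be backed off and redone.

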